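Post the rejected setting plate into the locked reject box

TASK

The red setting plate has failed inspection. Slide the orange tab to open the reject box's shutter fully, tip the red plate to the slope of the slot and post it through so that it drops inside, then slide the shutter fully shut again. Leave the bare metal plate lying on its rest.

Things in the scene. Friction and masses are not known exactly. Their poses are not given: they have to be found in the camera images.
- red_plate: Flat setting plate, painted red, 120 x 44 x 8 mm (its x, y, z), 0.08 to 0.16 kg, with two dark hole marks; both ends are alike. Origin: centre of its underside. At the start it lies flat on one of the two ribs of the rest, underside 26 mm above the table; its ends overhang the rib by 20 mm each, its long sides by 8 mm each.
- bare_plate: The same plate in bare aluminium, on the other rib; it stays there. The plates' centre lines are 100 mm apart.
- plate_rest: Fixed wooden rest: board 110 x 160 x 8 mm (x, y, z) with two ribs along x, 80 mm long, 28 mm wide, tops 26 mm above the table, centred at y = +50 and -50 mm. Origin: centre of its underside. Which plate lies on which rib varies.
- drop_box: Fixed grey metal reject box, 150 x 160 mm (x, y), 183 mm high, walls 3 mm, closed but for the slot; empty, floor at 4 mm. Origin: centre of its underside; +x points level from its slotted front to its back, +y to the orange tab, z up. Front upright to 104 mm height, then it slopes back; from the slope's upper edge, 22 mm up-slope of the slot's centre, the flat top runs back.
- slot (a point): Slot's centre on the outer sloping face, at (-32, -35, 165) mm in the box frame. 60 mm wide (box y), 20 mm high (up the slope). The way in is square to that face: along (0.819, 0, -0.574) in the box frame, 35 degrees downward. A plate let go with well over half its length through tips over the lower lip and falls in.
- tongue_end (a point): Middle of the outer end of the fixed steel tongue, 28 mm wide, that sticks out 40 mm in front of the slot along the way in, flush with the slot's lower edge (10 mm below the slot's centre line) and 5 mm thick at most. Because of it a 120 mm plate enters only if its leading end dips about 35 degrees (30 to 45 is safe).
- shutter (a joint): Travel (m) of the yellow shutter just behind the slot: 0 = shut, slot covered; 0.070 = fully open, slot free. It slides along the box's +y, rubs with about 1.5 N and stays where it is left. It starts shut or up to 10 mm open.
- shutter_tab (a point): Middle of the top end of the upright orange tab that moves with the shutter, beside the box's +y side; tab 10 x 24 x 50 mm (box x, y, z), its top 185 mm above the table. It can be pinched from above across its 10 mm (box x). Shut, it stands 13 mm clear of the box; a 6 mm wide stem 36 to 44 mm below its top joins it to the shutter.
There are look-alikes about, which are no part of the job. Leave any green or turquoise look-alike of the bare_plate alone.

How it is judged:
On the way, in this order (a step that is already met when the one before it is completed fails the run):
1. the shutter is slid open (value of joint shutter above 0.06 m), for 0.2 s.
2. the red plate has passed through the slot and is inside the box (x of red_plate in the frame of drop_box between -0.075 and 0.075 m and y of red_plate in the frame of drop_box between -0.08 and 0.08 m and z of red_plate in the frame of drop_box below 0.09 m), for 0.2 s.
3. the shutter is shut again (value of joint shutter below 0.006 m), for 0.2 s.
At the end, for the whole second after the job is handed in: The red plate lies at rest inside the reject box (its origin within the box's walls and less than 90 mm above the box's underside), the shutter is within 6 mm of shut, and the bare plate lies at rest on its rib, within 20 mm of where it was (all of step 2 and linear speed of each of red_plate, bare_plate below 0.02 m/s and value of joint shutter below 0.006 m and z of bare_plate in the frame of plate_rest above 0.021 m and distance of bare_plate from where it was at the start of the episode below 0.02 m); the robot touches nothing.
It fails at once if the bare plate is knocked or carried more than 30 mm from its place (distance of bare_plate from where it was at the start of the episode above 0.03 m).
It also fails if it takes over 72 s, if anything falls off the work surface, if the arm or the gripper's body presses on something with over 40 N, if the wrist force passes 120 N, or if a joint passes its speed limit or range.

ROBOT

A 6-joint arm with a two-finger parallel gripper is mounted at the origin on a cart in front of the work surface, level with it; the furniture and walls round the work are solid. World frame = base frame: x ahead of the robot, y to its left, z up, the work surface at z = 0. Lengths are in m, angles in rad, forces in N, time in s.
With the tool pointing down it reaches from about 0.3 to 0.875 m from the base axis. Payload 6.4 kg.
Tool frame: the origin (TCP) lies midway between the tips of the shut fingers; the grasp point (between the pads) lies 19 mm behind it; z points along the fingers, y is the line along which they close (so a half turn about z gives the same grasp; the last joint's range is limited). The gripper opens to 85 mm and grips with 20 to 120 N. Pads are 22 mm wide; open, the fingers measure 114 mm over their backs; the gripper's body (76 mm by 85 mm) begins 54 mm behind the grasp point. The pads swing forward as they close: fully open they stand 13 mm farther back than shut.
Start: joints at [-1.512, 0.181, 1.607, -0, 1.354, -0.206], TCP at [0.151, -0.555, 0.231] pointing down, gripper open.
Joint ranges: [-2.99, 2.99], [-0.89, 2.07], [0.3, 2.58], [-1.14, 4.28], [0, 2.63], [-3.12, 3.12]. Speed limits (rad/s): [2.57, 2.57, 3.01, 3.14, 3.14, 3.14].

INTERFACE

Orientations are given as a unit quaternion [w, x, y, z].
In Python, from bench import sensors, vision, ctrl gives the robot as it stands.
- The arm moves only by the tool carry_out, never from a script. Its argument "deltas" is text: rows parted by semicolons, each of 7 numbers parted by spaces: the shift along the tool's x, y, z in mm, then the turn, a rotation vector about the tool's x, y, z in rad, then the closure, from 0 (fully open) to 1 (shut). In form: tx ty tz ax ay az claw; .... A call has 1 to 12 rows; each row is the pose to reach, as a shift and turn from the pose commanded when the call began, along the tool's axes at that moment; what a row does not reach only later rows make up. A row lasts 1/8 s, in which the tool goes at most 62.5 mm and 10.7 degrees, less where a joint would pass 70% of its speed; a pose out of reach is approached as far as the arm can. A call with a gripper value outside its range is refused whole. The fingers move at their own pace and stop on an object; the grip force is fixed at half the most. Time passes only in rows, so rows that repeat a pose let the fingers close. It gives the time, the measured TCP pose, the force, the opening and the grip force at its end, in the units of the state.
- sensors.get_obs(): the state, without advancing time (a new reading comes with each control period).
- vision.camera(name): name is "scene" or "top" or "wrist"; returns the picture (480x640x3 uint8, blue, green, red); there is no depth.
- vision.camera_model(name): a dict with "K" (3x3 intrinsics, pixels), "extrinsics" (4x4, takes a point from world to camera coordinates); the wrist camera has in their place "hand_eye" (4x4, takes a point from camera to tool coordinates, whose origin is the TCP and whose axes are the flange's). Camera axes: x right, y down, z forward; pixel columns grow to the right and rows downward; lengths in m; the calibration is good to about 2 mm. The wrist camera is an equidistant fisheye: a pixel r from the principal point sees the ray r / f radians off the axis. A picture is of the moment at which its call begins: read the wrist's pose just before it. camera_model takes no time and is no camera call.
- ctrl.hand_in(): hands the job in; it is judged then, once.
The state is a dict: "time_s": time; "q": joint angles; "dq": joint speeds; "joint_efforts": joint torques, N m; "eef_pos": TCP position; "eef_rot": TCP orientation; "wrist_force": force on the tool from outside, world axes, zero at the start; "torque": the same for the moment, N m; "opening": opening from 0.0 (shut) to 1.0 (fully open); "grasp_force": force on a finger pad.
Only numpy, scipy, OpenCV 4.12 (cv2) and the standard library are available. Lean on these libraries where they do the work, as an engineer would, in place of code of your own. Each camera call takes 0.05 s, during which the arm holds its last target. There are 200 camera calls.

## Working session

There is one attempt and no reset: what is moved stays moved. The work goes in short steps, Python scripts to look and compute and a tool call to move; the robot and the scene stay as the last step left them, time stands still between calls to the robot, and variables do not carry over. Pictures are saved under pics/ and viewed, at most 10 in all, crops included, and the job is handed in when it is done.

Besides the shell and the picture viewer there is one more tool, called after "Call:" in YAML: its name, and indented under it one key for each argument. carry_out: Moves the arm, as the interface text tells. Its arguments: {"type":"object","properties":{"deltas":{"type":"string"}},"required":["deltas"]}

```bash
mkdir -p pics; ls; python3 - <<'E'
from bench import sensors, vision
import cv2,numpy as np
np.set_printoptions(precision=4,suppress=True)
o=sensors.get_obs();print(o)
for n in("scene","top","wrist"):
    cv2.imwrite(f"pics/{n}0.png",vision.camera(n)); m=vision.camera_model(n); print(n,m)
E
```

```text
pics
{'time_s': 0.0, 'q': array([-1.5123,  0.1815,  1.608 ,  0.    ,  1.3538, -0.2063]), 'dq': array([ 0.0003,  0.0005, -0.0005, -0.0001, -0.0013,  0.    ]), 'joint_efforts': array([  0.0006, -44.487 , -35.1338,  -0.0001,   0.0092,   0.    ]), 'eef_pos': array([ 0.1505, -0.5544,  0.2304]), 'eef_rot': array([-0.0009,  0.9912,  0.132 ,  0.0001]), 'wrist_force': array([ 0.0532, -0.2707,  0.4587]), 'torque': array([-0.0153, -0.0169, -0.0395]), 'grasp_force': 0.0, 'opening': 0.999072479395046}
scene {'K': array([[503.8   ,   0.    , 317.5849],
       [  0.    , 503.8   , 238.1368],
       [  0.    ,   0.    ,   1.    ]]), 'extrinsics': array([[ 0.5145, -0.8573, -0.0174, -0.2786],
       [-0.3428, -0.1871, -0.9206,  0.2933],
       [ 0.786 ,  0.4796, -0.3901,  0.6321],
       [ 0.    ,  0.    ,  0.    ,  1.    ]])}
top {'K': array([[578.5301,   0.    , 312.5821],
       [  0.    , 578.5301, 242.1107],
       [  0.    ,   0.    ,   1.    ]]), 'extrinsics': array([[-0.0092, -0.9997, -0.021 ,  0.0011],
       [-0.9822,  0.013 , -0.1874,  0.5354],
       [ 0.1876,  0.0189, -0.9821,  1.1516],
       [ 0.    ,  0.    ,  0.    ,  1.    ]])}
wrist {'K': array([[371.6483,   0.    , 314.6506],
       [  0.    , 371.6483, 241.9299],
       [  0.    ,   0.    ,   1.    ]]), 'hand_eye': array([[-0.0006, -0.9633, -0.2684,  0.0687],
       [ 1.    , -0.0006, -0.0002,  0.0001],
       [-0.    , -0.2684,  0.9633, -0.1434],
       [ 0.    ,  0.    ,  0.    ,  1.    ]])}
```

View pics/scene0.png

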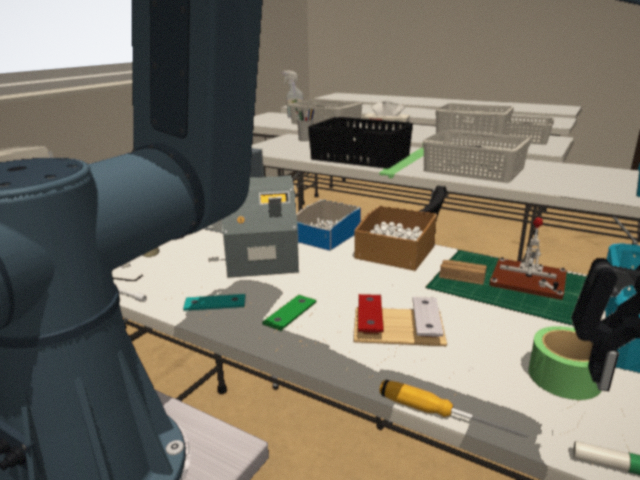

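View pics/top0.png

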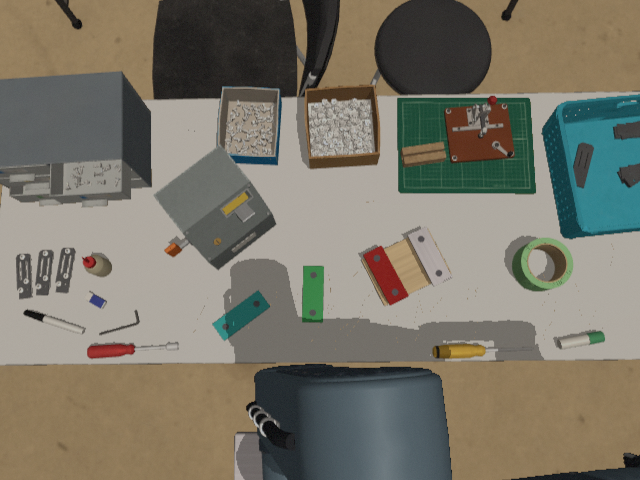

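Candidates: red plate at top (385,275); bare plate (433,257); look-alikes green (313,293) and turquoise (241,315). The box is at (215,207), with its yellow shutter at (236,204) and its orange tab at (173,245). I'll check these in one crop.

```bash
python3 - <<'E'
import cv2
t=cv2.imread("pics/top0.png")
a=cv2.resize(t[140:280,145:285],(560,560),interpolation=cv2.INTER_CUBIC)
s=cv2.imread("pics/scene0.png")
cv2.imwrite("pics/boxtop.png",a)
a=cv2.resize(t[220:310,355:455],(500,450),interpolation=cv2.INTER_CUBIC)
b=cv2.resize(s[285:345,350:450],(500,300),interpolation=cv2.INTER_CUBIC)
c=cv2.resize(s[170:280,205:305],(300,330),interpolation=cv2.INTER_CUBIC)
import numpy as np
o=np.zeros((600,800,3),'uint8');
o[:300,:500]=b; o[300:,:]=0
o[:330,500:]=c; o[300:570,:300]=cv2.resize(a,(300,270))
cv2.imwrite("pics/crops.png",o)
E
```

```text
(no output)
```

View pics/boxtop.png

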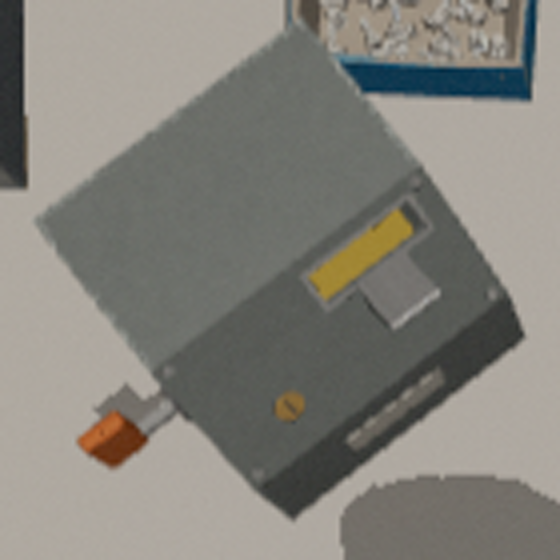

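View pics/crops.png

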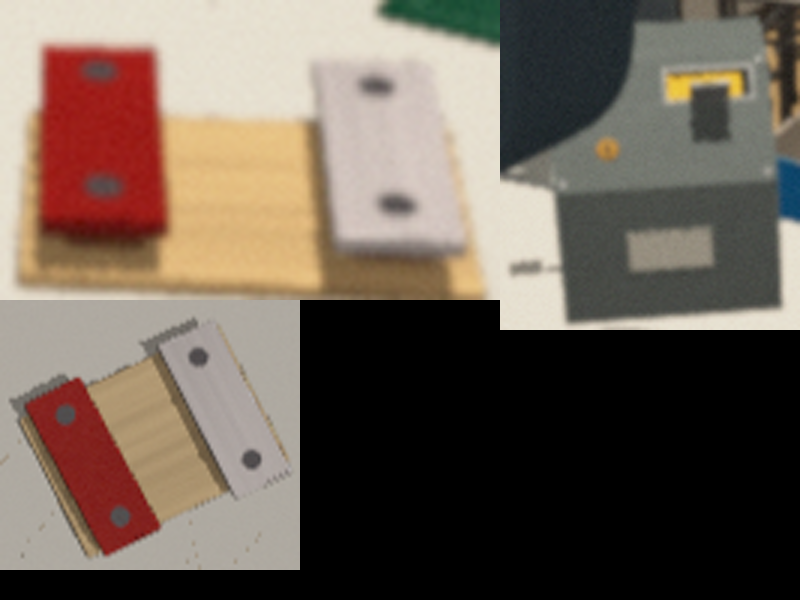

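Crop `boxtop` (4x) shows the slot centred near (361,254), with the shutter slightly open at its right end. The tongue end is at (417,310) and the tab at (112,440). Crop `crops` shows the red plate on the left rib and the bare plate on the right one. Next I triangulate.

```bash
cat > h.py <<'E'
import numpy as np, cv2
from scipy.spatial.transform import Rotation as R
from bench import sensors, vision
np.set_printoptions(precision=4,suppress=True)
def ray(n,uv,pose=None):
    m=vision.camera_model(n);K=m["K"];x=np.array([(uv[0]-K[0,2])/K[0,0],(uv[1]-K[1,2])/K[1,1]])
    if n=="wrist":
        r=np.linalg.norm(x);d=np.r_[x/r*np.sin(r),np.cos(r)];H=m["hand_eye"]
        p,q=pose;Rt=R.from_quat(q,scalar_first=True).as_matrix()
        return Rt@H[:3,3]+p, Rt@H[:3,:3]@d
    E=m["extrinsics"];d=E[:3,:3].T@np.r_[x,1];return -E[:3,:3].T@E[:3,3],d/np.linalg.norm(d)
def atz(r,z): c,d=r;return c+d*(z-c[2])/d[2]
def tri(rs):
    A=0;b=0
    for c,d in rs: P=np.eye(3)-np.outer(d,d);A=A+P;b=b+P@c
    p=np.linalg.solve(A,b);return p,[round(1e3*np.linalg.norm((np.eye(3)-np.outer(d,d))@(p-c)),1) for c,d in rs]
E
python3 - <<'E'
from h import *
B=lambda u,v:ray("top",((u+.5)/4-.5+145,(v+.5)/4-.5+140))
P=lambda u,v:ray("top",((u+.5)/3-.5+355,(v-300+.5)/3-.5+220))
SB=lambda u,v:ray("scene",((u-500+.5)/3-.5+205,(v+.5)/3-.5+170))
SP=lambda u,v:ray("scene",((u+.5)/5-.5+350,(v+.5)/5-.5+285))
print("slot",tri([B(361,254),SB(706,84)]),"tongue",tri([B(417,310),SB(711,140)]))
red=[P(*a) for a in((25,402),(80,378),(160,527),(107,555))]
sr=[SP(*a) for a in((42,48),(155,48),(165,222),(42,222))]
bare=[P(*a) for a in((160,345),(212,322),(290,470),(238,498))]
sb=[SP(*a) for a in((312,62),(432,68),(465,242),(338,242))]
for n,a,b in(("red",red,sr),("bare",bare,sb)):
    q=np.array([atz(r,.034) for r in a]);print(n,q.mean(0),np.linalg.norm(np.diff(q,axis=0,append=q[:1]),axis=1))
    d=q[0]+q[1]-q[2]-q[3];print(" yaw",np.degrees(np.arctan2(d[1],d[0])))
    print(" tri",tri([(np.mean([r[0] for r in a],0),sum(r[1] for r in a)/4/np.linalg.norm(sum(r[1] for r in a)/4)),(b[0][0],sum(r[1] for r in b)/np.linalg.norm(sum(r[1] for r in b)))]))
for n,z,pp in(("top",.183,((37,222),(298,22),(422,172),(160,375))),("low edge",.104,((258,480),(510,300))),("tab",.185,((78,440),(108,415),(112,440)))):
    print(n,np.array([atz(B(*a),z) for a in pp]))
E
```

```text
slot (array([0.5913, 0.1398, 0.1659]), [np.float64(0.6), np.float64(0.6)]) tongue (array([0.5697, 0.119 , 0.1335]), [np.float64(1.9), np.float64(1.9)])
red [ 0.4678 -0.1557  0.034 ] [0.0422 0.1169 0.0415 0.1198]
 yaw 26.358091499696403
 tri (array([ 0.4677, -0.1557,  0.0318]), [np.float64(0.4), np.float64(0.4)])
bare [ 0.5065 -0.2487  0.034 ] [0.0404 0.1161 0.0413 0.119 ]
 yaw 24.685263164084517
 tri (array([ 0.5066, -0.2491,  0.0313]), [np.float64(0.1), np.float64(0.1)])
top [[0.6042 0.291  0.183 ]
 [0.7013 0.1696 0.183 ]
 [0.6259 0.1094 0.183 ]
 [0.5298 0.2304 0.183 ]]
low edge [[0.4926 0.1993 0.104 ]
 [0.5824 0.0747 0.104 ]]
tab [[0.4992 0.2669 0.185 ]
 [0.5108 0.2534 0.185 ]
 [0.499  0.2512 0.185 ]]
```

Heights agree with the text: slot z is 0.166 and plate tops about 0.033. Box yaw is about 38.6°, the plates about 25.5°. First I move the wrist camera over the tab.

```bash
cat >> h.py <<'E'
def Rdown(yaw,dip=0): # tool x along yaw (deg), dipping below level by dip; z downward
    return R.from_euler('ZY',[yaw,dip],degrees=True)*R.from_rotvec([np.pi,0,0])
def go(p,rot,cur=None):
    o=sensors.get_obs();p0,q0=cur or (o["eef_pos"],R.from_quat(o["eef_rot"],scalar_first=True))
    print("t",round(o["time_s"],2),"delta mm",(q0.inv().apply(np.array(p)-p0)*1e3).round(1),"rv",(q0.inv()*rot).as_rotvec().round(3))
def snap(n,f,scale=1,box=None):
    o=sensors.get_obs();im=vision.camera(n)
    if box: x0,y0,x1,y1=box;im=im[y0:y1,x0:x1]
    if scale!=1: im=cv2.resize(im,None,fx=scale,fy=scale,interpolation=cv2.INTER_CUBIC)
    cv2.imwrite("pics/"+f,im);print(repr(o["eef_pos"]),repr(o["eef_rot"]))
E
python3 -c "
from h import *
go([.40,-.05,.30],Rdown(128.6)); go([.495,.26,.28],Rdown(128.6))"
```

```text
t 0.15 delta mm [ 372.9 -421.7  -68.7] rv [-0.001 -0.001 -1.98 ]
t 0.15 delta mm [ 545.7 -696.   -48.3] rv [-0.001 -0.001 -1.98 ]
```

Call:
carry_out:
  deltas: "373 -422 -69 0 0 -1.98 0; 373 -422 -69 0 0 -1.98 0; 373 -422 -69 0 0 -1.98 0; 373 -422 -69 0 0 -1.98 0; 373 -422 -69 0 0 -1.98 0; 373 -422 -69 0 0 -1.98 0; 373 -422 -69 0 0 -1.98 0; 373 -422 -69 0 0 -1.98 0; 373 -422 -69 0 0 -1.98 0; 373 -422 -69 0 0 -1.98 0; 373 -422 -69 0 0 -1.98 0; 373 -422 -69 0 0 -1.98 0"

```text
time_s: 1.65
eef_pos: [0.4, -0.0496, 0.3001]
eef_rot: [-0.0, 0.434, 0.901, -0.0]
wrist_force: [0.4, -0.1, -0.3]
opening: 1.0
grasp_force: 0.0
```

```bash
python3 -c "
from h import *
go([.495,.26,.28],Rdown(128.6)); go([.46,.17,.32],Rdown(128.6))"
```

```text
t 1.65 delta mm [182.6 267.5  20.1] rv [-0. -0.  0.]
t 1.65 delta mm [134.2 184.  -19.9] rv [-0. -0.  0.]
```

Call:
carry_out:
  deltas: "60 80 -20 0 0 0 0; 100 140 -20 0 0 0 0; 134 184 -20 0 0 0 0; 134 184 -20 0 0 0 0; 134 184 -20 0 0 0 0"

```text
time_s: 2.28
eef_pos: [0.4603, 0.1714, 0.3199]
eef_rot: [-0.0, 0.433, 0.901, -0.0]
wrist_force: [0.7, -0.1, -0.5]
opening: 0.998
grasp_force: 0.0
```

```bash
python3 -c "
from h import *
snap('wrist','w1.png'); go([.495,.26,.28],Rdown(128.6))"
```

```text
array([0.4603, 0.1714, 0.3199]) array([-0.0004,  0.4331,  0.9013, -0.    ])
t 2.33 delta mm [48.5 83.5 39.7] rv [-0.001 -0.     0.   ]
```

Call:
carry_out:
  deltas: "30 50 20 0 0 0 0; 48 84 40 0 0 0 0; 48 84 40 0 0 0 0; 48 84 40 0 0 0 0"

```text
time_s: 2.82
eef_pos: [0.496, 0.2579, 0.2804]
eef_rot: [-0.0, 0.434, 0.901, -0.0]
wrist_force: [0.0, -0.8, 0.1]
opening: 0.997
grasp_force: 0.0
```

```bash
python3 -c "
from h import *
snap('wrist','w2.png')
a=cv2.imread('pics/w1.png');b=cv2.imread('pics/w2.png')
cv2.imwrite('pics/w12.png',cv2.resize(np.vstack([a[:,:],b[:,:]])[:, :],(450,600)) if 0 else np.hstack([cv2.resize(a,(400,300)),cv2.resize(b,(400,300))]))"
```

```text
array([0.496 , 0.2579, 0.2804]) array([-0.    ,  0.4344,  0.9007, -0.0004])
```

View pics/w12.png

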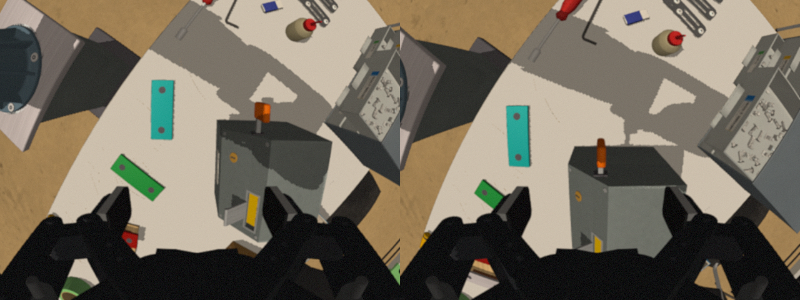

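w1 (left) shows the tab at about full-res (419,178) and the slot at about (402,335). w2 shows the tab at about (322,250). I'll enlarge these.

```bash
python3 -c "
from h import *
a=cv2.imread('pics/w1.png');b=cv2.imread('pics/w2.png')
f=lambda i,x,y,w,h,s:cv2.resize(i[y:y+h,x:x+w],None,fx=s,fy=s,interpolation=cv2.INTER_CUBIC)
o=np.zeros((600,800,3),'uint8')
o[:360,:360]=f(a,390,150,60,60,6); o[:480,400:760]=f(b,292,210,60,80,6); 
o[360:600,:400]=f(a,340,285,100,60,4)
cv2.imwrite('pics/tabs.png',o)"
```

```text
(no output)
```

View pics/tabs.png

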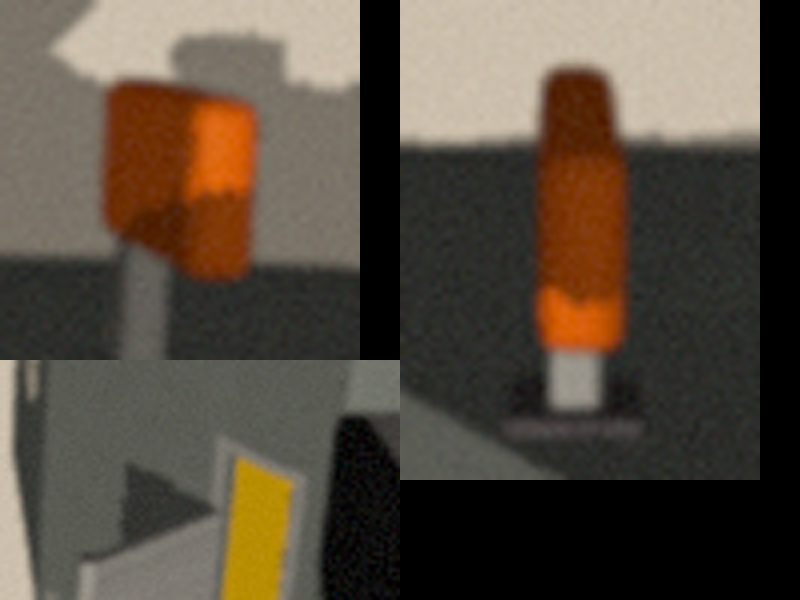

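```bash
cat >> h.py <<'E'
W1=(np.array([.4603,.1714,.3199]),np.array([-.0004,.4331,.9013,0]));W2=(np.array([.496,.2579,.2804]),np.array([0,.4344,.9007,-.0004]))
E
python3 -c "
from h import *
r1=ray('wrist',(426.6,181),W1);r2=ray('wrist',(321.8,251.6),W2)
print(tri([r1,r2]),atz(r1,.185),atz(r2,.185))
ya=np.radians(38.6);ex=np.array([np.cos(ya),np.sin(ya),0]);ey=np.array([-ex[1],ex[0],0])
for n,uv,z in(('slot low+y',(232,455),.157),('slot up+y',(301,478),.173),('tongue +y end',(82,563),.134)):
  w=atz(ray('wrist',((uv[0]+.5)/4-.5+340,(uv[1]-360+.5)/4-.5+285),W1),z);d=w-np.array([.5945,.187,0]);print(n,w,'box',d@ex,d@ey)
# tab axis yaw from w2: long centre line
a,b=[atz(ray('wrist',((u-400)/6+292,v/6+210),W2),.185) for u,v in((582,155),(582,350))];print(a,b,a-b,np.degrees(np.arctan2(*(a-b)[1::-1])))
"
```

```text
(array([0.5042, 0.2564, 0.1839]), [np.float64(0.2), np.float64(0.2)]) [0.504  0.2562 0.185 ] [0.5038 0.2567 0.185 ]
slot low+y [0.5719 0.156  0.157 ] box -0.03697450477961365 -0.010149913543830909
slot up+y [0.5807 0.165  0.173 ] box -0.024475930637172044 -0.008601807888944357
tongue +y end [0.5737 0.1047 0.134 ] box -0.0676076040344694 -0.05137960247689065
[0.4972 0.2655 0.185 ] [0.5115 0.2477 0.185 ] [-0.0144  0.0179  0.    ] 128.81052555596628
```

```bash
python3 -c "
from h import *
ya=np.radians(38.7);ex=np.array([np.cos(ya),np.sin(ya),0]);ey=np.array([-ex[1],ex[0],0])
pb=lambda w:(w,(w-np.array([.5945,.187,0]))@ex,(w-np.array([.5945,.187,0]))@ey)
print(pb(atz(ray('wrist',((82.5)/4-.5+340,(563.5-360)/4-.5+285),W1),.180)))
for u,v in((417,310),(395,327),(438,292)):print(pb(atz(ray('top',((u+.5)/4-.5+145,(v+.5)/4-.5+140)),.18)))
E=vision.camera_model('scene');K=E['K'];E=E['extrinsics']
def pr(b):
  w=np.array([.5945,.187,0])+b[0]*ex+b[1]*ey+[0,0,b[2]];c=E@np.r_[w,1];p=K@c[:3]/c[2];return (p[0]-205)*3+500,(p[1]-170)*3
print('scene slot',pr((-.032,-.035,.165)),'tongue',pr((-.0705,-.035,.180)),pr((-.0705,-.021,.180)),pr((-.0377,-.021,.157)))
go([.504,.2565,.153],Rdown(128.7)); go([.504,.2565,.245],Rdown(128.7))
"
```

```text
(array([0.552 , 0.1214, 0.18  ]), np.float64(-0.07415148007077971), np.float64(-0.0246196382576103))
(array([0.5598, 0.1114, 0.18  ]), np.float64(-0.07434789861504748), np.float64(-0.03734612485209965))
(array([0.5518, 0.1216, 0.18  ]), np.float64(-0.07421443700758414), np.float64(-0.024375701921266275))
(array([0.5683, 0.1016, 0.18  ]), np.float64(-0.07380445865184092), np.float64(-0.05028332741458719))
scene slot (np.float64(704.5024149365802), np.float64(84.22677181782518)) tongue (np.float64(706.3581119829228), np.float64(80.9883326220349)) (np.float64(686.3185537114214), np.float64(82.16522767200414)) (np.float64(686.167523846528), np.float64(98.31852790759484))
t 2.88 delta mm [ -5.9   5.2 128. ] rv [ 0.     0.001 -0.004]
t 2.88 delta mm [-5.9  5.2 36. ] rv [ 0.     0.001 -0.004]
```

Call:
carry_out:
  deltas: "-6 5 36 0 0 0 0; -6 5 36 0 0 0 0; -6 5 70 0 0 0 0; -6 5 100 0 0 0 0; -6 5 125 0 0 0 0; -6 5 125 0 0 0 0; -6 5 125 0 0 0 0.5; -6 5 125 0 0 0 1; -6 5 125 0 0 0 1; -6 5 125 0 0 0 1; -6 5 125 0 0 0 1; -6 5 125 0 0 0 1"

```text
time_s: 4.38
eef_pos: [0.5027, 0.2572, 0.1559]
eef_rot: [-0.001, 0.434, 0.901, -0.001]
wrist_force: [-6.0, -4.5, 8.0]
opening: 0.104
grasp_force: 59.2
```

Call:
carry_out:
  deltas: "10 0 0 0 0 0 1; 22 0 0 0 0 0 1; 34 0 0 0 0 0 1; 46 0 0 0 0 0 1; 54 0 0 0 0 0 1; 59 0 0 0 0 0 1; 61 0 0 0 0 0 1; 61 0 0 0 0 0 1; 61 0 0 0 0 0 1"

```text
time_s: 5.5
eef_pos: [0.4649, 0.3052, 0.1559]
eef_rot: [-0.0, 0.434, 0.901, -0.001]
wrist_force: [-3.7, -3.1, 5.1]
opening: 0.109
grasp_force: 58.9
```

Call:
carry_out:
  deltas: "2 0 0 0 0 0 1; 4 0 0 0 0 0 1; 4 0 0 0 0 0 1"

```text
time_s: 5.88
eef_pos: [0.4649, 0.3053, 0.1559]
eef_rot: [0.003, 0.434, 0.901, -0.002]
wrist_force: [4.8, -16.3, 2.6]
opening: 0.108
grasp_force: 58.5
```

Shutter hit its stop, so it's fully open (61 mm of travel, so it started about 9 mm open). Release and rise.

Call:
carry_out:
  deltas: "-4 0 0 0 0 0 1; -4 0 0 0 0 0 0.5; -4 0 0 0 0 0 0; -4 0 0 0 0 0 0; -4 0 0 0 0 0 0; -4 0 -40 0 0 0 0; -4 0 -90 0 0 0 0; -4 0 -140 0 0 0 0; -4 0 -180 0 0 0 0; -4 0 -180 0 0 0 0"

```text
time_s: 7.12
eef_pos: [0.467, 0.3063, 0.3397]
eef_rot: [0.003, 0.433, 0.901, 0.003]
wrist_force: [-0.8, 0.2, -0.3]
opening: 0.995
grasp_force: 0.0
```

```bash
python3 -c "
from h import *
go([.49,.06,.335],Rdown(38.7))"
```

```text
t 7.12 delta mm [-206.7 -135.9    4.2] rv [ 0.008 -0.004  1.57 ]
```

Call:
carry_out:
  deltas: "-207 -136 4 0.008 -0.004 1.57 0; -207 -136 4 0.008 -0.004 1.57 0; -207 -136 4 0.008 -0.004 1.57 0; -207 -136 4 0.008 -0.004 1.57 0; -207 -136 4 0.008 -0.004 1.57 0; -207 -136 4 0.008 -0.004 1.57 0; -207 -136 4 0.008 -0.004 1.57 0; -207 -136 4 0.008 -0.004 1.57 0; -207 -136 4 0.008 -0.004 1.57 0; -207 -136 4 0.008 -0.004 1.57 0; -207 -136 4 0.008 -0.004 1.57 0"

```text
time_s: 8.5
eef_pos: [0.4881, 0.0589, 0.3306]
eef_rot: [-0.0, 0.943, 0.332, -0.005]
wrist_force: [0.8, 0.2, 0.2]
opening: 1.002
grasp_force: 0.0
```

```bash
python3 -c "
from h import *
snap('wrist','w3.png'); o=sensors.get_obs()
c=vision.camera_model('wrist');H=c['hand_eye'];Rt=R.from_quat(o['eef_rot'],scalar_first=True).as_matrix()
for w in ([.5913,.1398,.165],[.56,.1116,.18]):
  x=H[:3,:3].T@(Rt.T@(np.array(w)-o['eef_pos'])-H[:3,3]);t=np.arctan2(np.hypot(*x[:2]),x[2]);print(c['K'][:2,2]+371.65*t*x[:2]/np.hypot(*x[:2]))
im=cv2.imread('pics/w3.png')[40:240,230:430];cv2.imwrite('pics/w3c.png',cv2.resize(im,(600,600),interpolation=cv2.INTER_CUBIC))
go([.425,-.176,.12],Rdown(25.5))"
```

```text
array([0.4881, 0.0589, 0.3306]) array([-0.0002,  0.9434,  0.3317, -0.0045])
[316.557   65.1056]
[319.7397 113.6672]
t 8.55 delta mm [-194.6  144.4  211.9] rv [-0.002  0.009  0.231]
```

View pics/w3c.png

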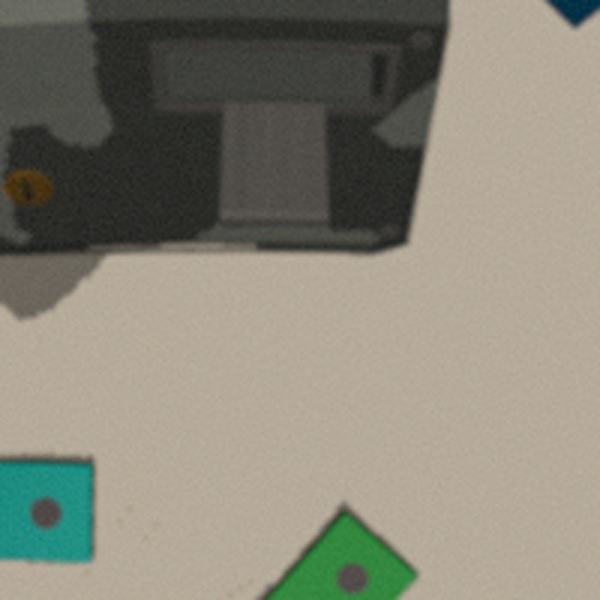

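The shutter is clear (no yellow left). The tongue end at crop (273,222) gives (0.560,0.112,0.18), as before. The slot's middle at crop (273,76) puts its centre near (0.592,0.1365). Next, above the near end of the red plate.

Call:
carry_out:
  deltas: "-194 144 100 0 0.009 0.231 0; -194 144 100 0 0.009 0.231 0; -194 144 100 0 0.009 0.231 0; -194 144 100 0 0.009 0.231 0; -194 144 100 0 0.009 0.231 0; -194 144 212 0 0.009 0.231 0; -194 144 212 0 0.009 0.231 0; -194 144 212 0 0.009 0.231 0; -194 144 212 0 0.009 0.231 0"

```text
time_s: 9.68
eef_pos: [0.4267, -0.1756, 0.1224]
eef_rot: [-0.0, 0.975, 0.221, 0.001]
wrist_force: [0.1, 0.8, 0.5]
opening: 0.999
grasp_force: 0.0
```

```bash
python3 -c "
from h import *
go([.4272,-.1751,.012],Rdown(25.5))
snap('wrist','w4.png'); o=sensors.get_obs(); W=(o['eef_pos'],o['eef_rot'])
im=cv2.imread('pics/w4.png')
hsv=cv2.cvtColor(im,cv2.COLOR_BGR2HSV);m=((hsv[...,0]<8)|(hsv[...,0]>172))&(hsv[...,1]>150)&(hsv[...,2]>60)
n,l,s,c=cv2.connectedComponentsWithStats(m.astype('uint8'));i=1+s[1:,4].argmax();print(s[i])
ys,xs=np.where(l==i)
P=np.array([atz(ray('wrist',(x,y),W),.034)[:2] for x,y in zip(xs[::5],ys[::5])],'float32');print(cv2.minAreaRect(P))"
```

```text
t 9.68 delta mm [  0.5  -0.3 110.4] rv [ 0.    -0.002 -0.   ]
array([ 0.4267, -0.1756,  0.1224]) array([-0.0001,  0.9754,  0.2206,  0.0011])
[  279    83    71   185 11699]
((0.46935003995895386, -0.1564793884754181), (0.11865369230508804, 0.04305180534720421), 26.400833129882812)
```

The wrist view agrees with the first measurement to 2 mm. Descend and grip.

Call:
carry_out:
  deltas: "2 2 50 0 0 -0.012 0; 2 2 90 0 0 -0.012 0; 2 2 110 0 0 -0.012 0; 2 2 110 0 0 -0.012 0; 2 2 110 0 0 -0.012 0.3; 2 2 110 0 0 -0.012 0.6; 2 2 110 0 0 -0.012 1; 2 2 110 0 0 -0.012 1; 2 2 110 0 0 -0.012 1; 2 2 110 0 0 -0.012 1"

```text
time_s: 10.98
eef_pos: [0.4291, -0.1768, 0.0121]
eef_rot: [0.0, 0.974, 0.226, 0.001]
wrist_force: [-1.4, 1.8, 9.5]
opening: 0.499
grasp_force: 59.4
```

Call:
carry_out:
  deltas: "0 0 -30 0 0 0 1; 0 0 -80 0 0 0 1; 0 0 -140 0 0 0 1; 0 0 -200 0 0 0 1; 0 0 -250 0 0 0 1; 0 0 -300 0 0 0 1; 0 0 -300 0 0 0 1"

```text
time_s: 11.85
eef_pos: [0.4297, -0.1779, 0.3157]
eef_rot: [0.003, 0.974, 0.226, 0.003]
wrist_force: [0.7, -0.5, -0.8]
opening: 0.499
grasp_force: 61.5
```

```bash
cat >> h.py <<'E'
S=np.array([.592,.1365,.1655])
def post(t,yaw=38.5,dip=35,s=0,L=.105,off=.0179):
    r=Rdown(yaw,dip);d=r.apply([1,0,0]);z=r.apply([0,0,1])
    return S+d*(t-L)+z*off-z*s,r
E
python3 -c "
from h import *
p,r=post(-.07);print(p);go(p,r)
snap('wrist','w5.png'); o=sensors.get_obs();W=(o['eef_pos'],o['eef_rot'])
im=cv2.imread('pics/w5.png')
hsv=cv2.cvtColor(im,cv2.COLOR_BGR2HSV);m=((hsv[...,0]<8)|(hsv[...,0]>172))&(hsv[...,1]>150)&(hsv[...,2]>50)
n,l,s,c=cv2.connectedComponentsWithStats(m.astype('uint8'));i=1+s[1:,4].argmax();print(s[i])
# width of plate top at several rows -> range (44 mm wide)
Rt=R.from_quat(W[1],scalar_first=True)
for y in range(s[i][1],s[i][1]+s[i][3],15):
  xs=np.where(l[y]==i)[0]
  if len(xs)<10: continue
  a=ray('wrist',(xs[0]-.5,y),W);b=ray('wrist',(xs[-1]+.5,y),W)
  ta,tb=[Rt.inv().apply(k[1]) for k in(a,b)]; c0=Rt.inv().apply(a[0]-W[0])
  k=.044/abs(ta[1]/ta[2]-tb[1]/tb[2]); print(y,xs[0],xs[-1],'tool x,ymid,z of top mm',(1e3*(c0+k*(ta/ta[2]+tb/tb[2])/2)).round(1))
"
```

```text
[0.4718 0.0409 0.2512]
t 11.85 delta mm [ 133.8 -178.4   63.9] rv [-0.059 -0.613 -0.212]
array([ 0.4297, -0.1779,  0.3157]) array([0.0029, 0.9741, 0.226 , 0.0034])
[  244    36   134   329 38620]
36 293 348 tool x,ymid,z of top mm [154.5   4.9 151.3]
51 245 375 tool x,ymid,z of top mm [100.3  -1.4 -18. ]
66 245 375 tool x,ymid,z of top mm [ 95.   -1.4 -17.7]
81 245 375 tool x,ymid,z of top mm [ 89.7  -1.4 -17.6]
96 245 376 tool x,ymid,z of top mm [ 84.4  -1.2 -18.5]
111 246 376 tool x,ymid,z of top mm [ 79.3  -1.  -17.7]
126 246 376 tool x,ymid,z of top mm [ 74.2  -1.  -17.9]
141 247 377 tool x,ymid,z of top mm [ 69.   -0.7 -18.3]
156 247 377 tool x,ymid,z of top mm [ 64.   -0.7 -18.8]
171 248 377 tool x,ymid,z of top mm [ 58.8  -0.5 -18.5]
186 248 376 tool x,ymid,z of top mm [ 53.7  -0.7 -18.4]
201 249 376 tool x,ymid,z of top mm [ 48.5  -0.6 -18.3]
216 250 375 tool x,ymid,z of top mm [ 43.   -0.6 -17.4]
231 251 375 tool x,ymid,z of top mm [ 37.6  -0.4 -17.6]
246 252 375 tool x,ymid,z of top mm [ 32.3  -0.2 -18. ]
261 253 374 tool x,ymid,z of top mm [ 26.5  -0.2 -17.4]
276 254 374 tool x,ymid,z of top mm [ 20.9  -0.1 -18.1]
291 254 374 tool x,ymid,z of top mm [ 15.8  -0.1 -19.9]
306 256 374 tool x,ymid,z of top mm [  9.7   0.3 -19.9]
321 257 373 tool x,ymid,z of top mm [  3.4   0.3 -19.9]
336 257 372 tool x,ymid,z of top mm [ -2.4   0.1 -21.2]
351 258 371 tool x,ymid,z of top mm [ -8.9   0.1 -21.6]
```

Call:
carry_out:
  deltas: "60 -80 20 -0.03 -0.3 -0.1 1; 100 -140 40 -0.045 -0.46 -0.16 1; 125 -170 58 -0.055 -0.57 -0.2 1; 134 -178 64 -0.059 -0.613 -0.212 1; 134 -178 64 -0.059 -0.613 -0.212 1; 134 -178 64 -0.059 -0.613 -0.212 1; 134 -178 64 -0.059 -0.613 -0.212 1"

```text
time_s: 12.78
eef_pos: [0.4699, 0.0411, 0.2478]
eef_rot: [0.095, 0.9, 0.315, -0.286]
wrist_force: [-0.5, -0.9, -1.4]
opening: 0.502
grasp_force: 61.5
```

```bash
python3 -c "
from h import *
print(sensors.get_obs()['q'])
go(*post(-.045));go(*post(.01));go(*post(.088))
snap('wrist','w6.png');cv2.imwrite('pics/w6c.png',cv2.resize(cv2.imread('pics/w6.png')[0:300,150:500],(700,600)))
"
```

```text
[ 0.0572  0.3449  1.4903 -0.3417  1.8164  0.9585]
t 12.78 delta mm [24.2  1.4 -3.7] rv [-0.008  0.001  0.003]
t 12.78 delta mm [79.2  1.6 -3.7] rv [-0.008  0.001  0.003]
t 12.78 delta mm [157.2   1.8  -3.8] rv [-0.008  0.001  0.003]
array([0.4699, 0.0411, 0.2478]) array([ 0.0954,  0.9001,  0.3148, -0.2856])
```

View pics/w6c.png

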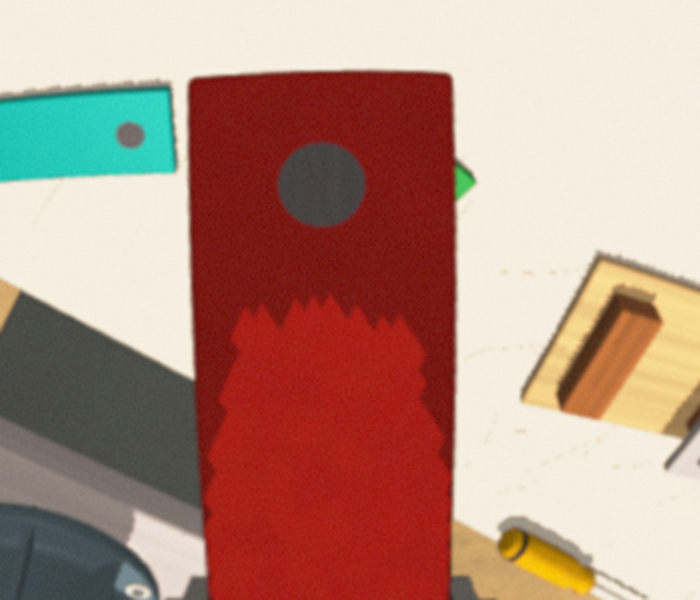

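Call:
carry_out:
  deltas: "15 1 -4 -0.008 0 0.003 1; 24 1 -4 -0.008 0 0.003 1; 24 1 -4 -0.008 0 0.003 1; 24 1 -4 -0.008 0 0.003 1"

```text
time_s: 13.32
eef_pos: [0.4875, 0.0552, 0.2361]
eef_rot: [0.099, 0.9, 0.316, -0.285]
wrist_force: [-0.6, 0.1, -1.0]
opening: 0.499
grasp_force: 61.5
```

```bash
python3 -c "
from h import *
go(*post(-.045));go(*post(.01))
a=vision.camera('top');b=vision.camera('scene')
o=np.zeros((560,800,3),'uint8');o[:,:400]=cv2.resize(a[130:270,190:290],(400,560),interpolation=cv2.INTER_CUBIC);o[:400,400:]=cv2.resize(b[150:250,220:320],(400,400),interpolation=cv2.INTER_CUBIC);cv2.imwrite('pics/t7.png',o)
def prj(n,w):
  m=vision.camera_model(n);c=m['extrinsics']@np.r_[w,1];return (m['K']@c[:3]/c[2])[:2]
# expected tip corners (top face of plate) from measured pose
ob=sensors.get_obs();r=R.from_quat(ob['eef_rot'],scalar_first=True)
for y in(-.022,.022):
  w=ob['eef_pos']+r.apply([.105,y-.001,-.0219]);print(w,(prj('top',w)-[190,130])*4)
"
```

```text
t 13.32 delta mm [-1.1  1.4 -0.2] rv [0.    0.003 0.003]
t 13.32 delta mm [53.9  1.6 -0.3] rv [0.    0.003 0.003]
[0.5501 0.1347 0.1938] [180.9621 362.9361]
[0.5775 0.1003 0.1938] [255.9309 304.0741]
```

View pics/t7.png

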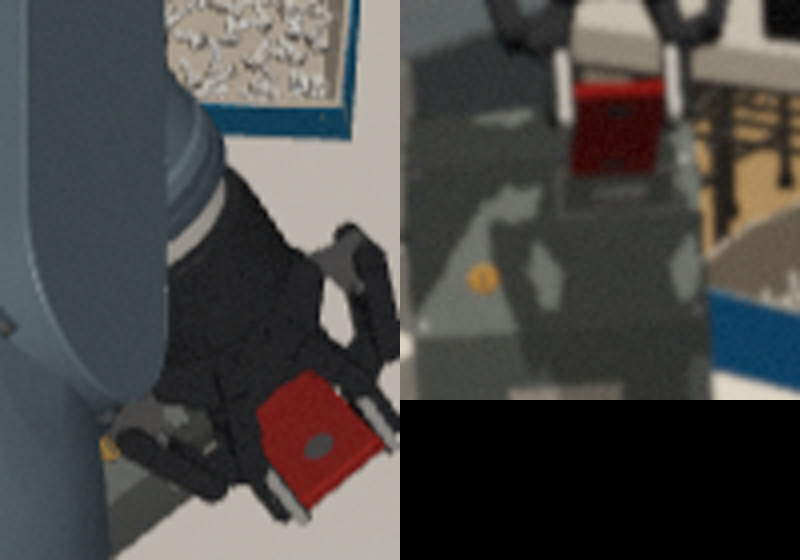

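Scene crop: the tip is centred at (614,172) and the slot at about (620,195), so the plate sits 3 mm to the tab side. I'll correct this while feeding in.

Call:
carry_out:
  deltas: "5 3 -1 0 0 0.018 1; 20 3 -1 0 0 0.018 1; 34 3 -1 0 0 0.018 1; 46 3 -1 0 0 0.018 1; 54 3 -1 0 0 0.018 1; 54 3 -1 0 0 0.018 1"

```text
time_s: 14.18
eef_pos: [0.5245, 0.0811, 0.2053]
eef_rot: [0.102, 0.902, 0.308, -0.285]
wrist_force: [-0.6, -0.6, -0.2]
opening: 0.499
grasp_force: 61.5
```

```bash
python3 -c "
from h import *
print(sensors.get_obs()['wrist_force']);go(*post(.01));go(*post(.04));go(*post(.088))
b=vision.camera('scene');cv2.imwrite('pics/s8.png',cv2.resize(b[150:250,220:320],(600,600),interpolation=cv2.INTER_CUBIC))"
```

```text
[-0.6187 -0.6459 -0.1847]
t 14.18 delta mm [-0.6 -1.3  0.4] rv [ 0.     0.003 -0.015]
t 14.18 delta mm [29.4 -1.7  0.3] rv [ 0.     0.003 -0.015]
t 14.18 delta mm [77.4 -2.4  0.2] rv [ 0.     0.003 -0.015]
```

Call:
carry_out:
  deltas: "8 0 0 0 0 0 1; 16 0 0 0 0 0 1; 24 -0.5 0 0 0 0 1; 32 -0.5 0 0 0 0 1; 32 -0.5 0 0 0 0 1"

```text
time_s: 14.85
eef_pos: [0.5449, 0.0974, 0.1869]
eef_rot: [0.102, 0.902, 0.308, -0.285]
wrist_force: [-0.4, 0.6, -1.1]
opening: 0.503
grasp_force: 61.5
```

Call:
carry_out:
  deltas: "10 0 0 0 0 0 1; 18 0 0 0 0 0 1; 26 -0.5 0 0 0 0 1; 34 -0.5 0 0 0 0 1; 40 -0.5 0 0 0 0 1; 44 -0.5 0 0 0 0 1; 44 -0.5 0 0 0 0 1"

```text
time_s: 15.72
eef_pos: [0.5732, 0.1195, 0.162]
eef_rot: [0.102, 0.902, 0.308, -0.284]
wrist_force: [-0.4, -0.6, -1.3]
opening: 0.5
grasp_force: 61.5
```

```bash
python3 -c "
from h import *
print(sensors.get_obs()['wrist_force']);go(*post(.088));snap('wrist','w9.png')"
```

```text
[-0.3522 -0.5994 -1.33  ]
t 15.72 delta mm [ 1.7 -1.6  0.5] rv [ 0.     0.003 -0.015]
array([0.5732, 0.1195, 0.162 ]) array([ 0.102 ,  0.9023,  0.3075, -0.2843])
```

Call:
carry_out:
  deltas: "0 0 0 0 0 0 0.6; 0 0 0 0 0 0 0.2; 0 0 0 0 0 0 0; 0 0 0 0 0 0 0; 0 0 0 0 0 0 0; 0 0 0 0 0 0 0"

```text
time_s: 16.52
eef_pos: [0.5731, 0.1194, 0.1623]
eef_rot: [0.102, 0.902, 0.307, -0.284]
wrist_force: [-0.6, -0.7, -0.7]
opening: 0.997
grasp_force: 0.0
```

```bash
python3 -c "
from h import *
for f in('w5.png','w9.png',None):
  if f is None: snap('wrist','w10.png');f='w10.png'
  im=cv2.imread('pics/'+f)
  hsv=cv2.cvtColor(im,cv2.COLOR_BGR2HSV);m=((hsv[...,0]<8)|(hsv[...,0]>172))&(hsv[...,1]>150)&(hsv[...,2]>50)
  n,l,s,c=cv2.connectedComponentsWithStats(m.astype('uint8'));print(f,s[1+s[1:,4].argmax()])
o=sensors.get_obs();print(o['wrist_force'])
"
```

```text
w5.png [  244    36   134   329 38620]
w9.png [ 255  304  120   61 5690]
array([0.5731, 0.1194, 0.1623]) array([ 0.102 ,  0.9024,  0.3075, -0.2842])Traceback (most recent call last):
  File "<string>", line 7, in <module>
    n,l,s,c=cv2.connectedComponentsWithStats(m.astype('uint8'));print(f,s[1+s[1:,4].argmax()])
                                                                            ~~~~~~~~~~~~~~^^
ValueError: attempt to get argmax of an empty sequence
```

The red plate has left the gripper and dropped in. Retreat and return to the tab.

Call:
carry_out:
  deltas: "-30 0 0 0 0 0 0; -60 0 0 0 0 0 0; -90 0 -20 0 0 0 0; -110 0 -60 0 0 0 0; -120 0 -110 0 0 0 0; -120 0 -110 0 0 0 0"

```text
time_s: 17.32
eef_pos: [0.5468, 0.0999, 0.3257]
eef_rot: [0.103, 0.904, 0.307, -0.28]
wrist_force: [-0.4, -0.0, -0.0]
opening: 1.001
grasp_force: 0.0
```

```bash
python3 -c "
from h import *
print(sensors.get_obs()['eef_pos']);go([.4655,.3045,.30],Rdown(128.7))"
```

```text
[0.5468 0.0999 0.3257]
t 17.32 delta mm [  63.3 -211.8  -16.1] rv [-0.469  0.483 -1.537]
```

Call:
carry_out:
  deltas: "63 -212 -16 -0.469 0.483 -1.537 0; 63 -212 -16 -0.469 0.483 -1.537 0; 63 -212 -16 -0.469 0.483 -1.537 0; 63 -212 -16 -0.469 0.483 -1.537 0; 63 -212 -16 -0.469 0.483 -1.537 0; 63 -212 -16 -0.469 0.483 -1.537 0; 63 -212 -16 -0.469 0.483 -1.537 0; 63 -212 -16 -0.469 0.483 -1.537 0; 63 -212 -16 -0.469 0.483 -1.537 0; 63 -212 -16 -0.469 0.483 -1.537 0; 63 -212 -16 -0.469 0.483 -1.537 0; 63 -212 -16 -0.469 0.483 -1.537 0"

```text
time_s: 18.82
eef_pos: [0.4628, 0.304, 0.2957]
eef_rot: [-0.004, 0.434, 0.901, -0.003]
wrist_force: [0.2, 1.3, 0.3]
opening: 0.998
grasp_force: 0.0
```

```bash
python3 -c "
from h import *
go([.4652,.3048,.156],Rdown(128.7));snap('wrist','w11.png')
o=sensors.get_obs();W=(o['eef_pos'],o['eef_rot']);im=cv2.imread('pics/w11.png');hsv=cv2.cvtColor(im,cv2.COLOR_BGR2HSV)
m=(hsv[...,0]>5)&(hsv[...,0]<15)&(hsv[...,1]>200)
n,l,s,c=cv2.connectedComponentsWithStats(m.astype('uint8'))
for i in 1+s[1:,4].argsort()[::-1][:3]: print(s[i],atz(ray('wrist',c[i],W),.180))"
```

```text
t 18.82 delta mm [ -1.5   3.5 139.7] rv [-0.008 -0.005 -0.002]
array([0.4628, 0.304 , 0.2957]) array([-0.0038,  0.4337,  0.901 , -0.0028])
[314 216  11  41 411] [0.4651 0.3059 0.18  ]
[140 453   5   2   5] [ 0.4673 -0.0086  0.18  ]
[137 417   2   2   2] [0.4401 0.0431 0.18  ]
```

The tab is where I left it.

Call:
carry_out:
  deltas: "-2 3 40 -0.008 -0.005 -0.002 0; -2 3 80 -0.008 -0.005 -0.002 0; -2 3 120 -0.008 -0.005 -0.002 0; -2 3 139 -0.008 -0.005 -0.002 0; -2 3 139 -0.008 -0.005 -0.002 0; -2 3 139 -0.008 -0.005 -0.002 0.5; -2 3 139 -0.008 -0.005 -0.002 1; -2 3 139 -0.008 -0.005 -0.002 1; -2 3 139 -0.008 -0.005 -0.002 1; -2 3 139 -0.008 -0.005 -0.002 1; -2 3 139 -0.008 -0.005 -0.002 1"

```text
time_s: 20.25
eef_pos: [0.4657, 0.3042, 0.1577]
eef_rot: [0.001, 0.432, 0.902, 0.001]
wrist_force: [-0.6, 0.2, 4.5]
opening: 0.107
grasp_force: 59.3
```

Call:
carry_out:
  deltas: "-12 0 0 0 0 0 1; -24 0 0 0 0 0 1; -36 0 0 0 0 0 1; -48 0 0 0 0 0 1; -58 0 0 0 0 0 1; -64 0 0 0 0 0 1; -67 0 0 0 0 0 1; -69 0 0 0 0 0 1; -69 0 0 0 0 0 1; -69 0 0 0 0 0 1"

```text
time_s: 21.5
eef_pos: [0.5085, 0.2499, 0.1577]
eef_rot: [0.0, 0.432, 0.902, 0.0]
wrist_force: [-3.4, -1.6, 7.2]
opening: 0.106
grasp_force: 59.8
```

Call:
carry_out:
  deltas: "-1 0 0 0 0 0 1; -2 0 0 0 0 0 1; -4 0 0 0 0 0 1; -4 0 0 0 0 0 1"

```text
time_s: 22.0
eef_pos: [0.5085, 0.2498, 0.1577]
eef_rot: [-0.003, 0.432, 0.902, 0.001]
wrist_force: [-11.9, 10.7, 11.7]
opening: 0.107
grasp_force: 60.5
```

The shut stop is reached. Relax, release, rise and check.

Call:
carry_out:
  deltas: "3 0 0 0 0 0 1; 3 0 0 0 0 0 0.5; 3 0 0 0 0 0 0; 3 0 0 0 0 0 0; 3 0 0 0 0 0 0; 3 0 -50 0 0 0 0; 3 0 -100 0 0 0 0; 3 0 -150 0 0 0 0; 60 0 -170 0 0 0 0; 60 0 -170 0 0 0 0; 60 0 -170 0 0 0 0; 60 0 -170 0 0 0 0"

```text
time_s: 23.5
eef_pos: [0.4735, 0.2929, 0.3259]
eef_rot: [-0.0, 0.433, 0.902, -0.0]
wrist_force: [0.2, -0.1, -0.6]
opening: 1.0
grasp_force: 0.0
```

```bash
python3 -c "
from h import *
w=vision.camera('wrist');t=vision.camera('top');s=vision.camera('scene')
o=np.zeros((600,800,3),'uint8');o[:300,:400]=cv2.resize(t,(400,300));o[:300,400:]=cv2.resize(s,(400,300));o[300:,:400]=cv2.resize(w,(400,300))
o[300:,400:]=cv2.resize(s[140:290,200:400],(400,300),interpolation=cv2.INTER_CUBIC)
cv2.imwrite('pics/end.png',o)"
```

```text
(no output)
```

View pics/end.png

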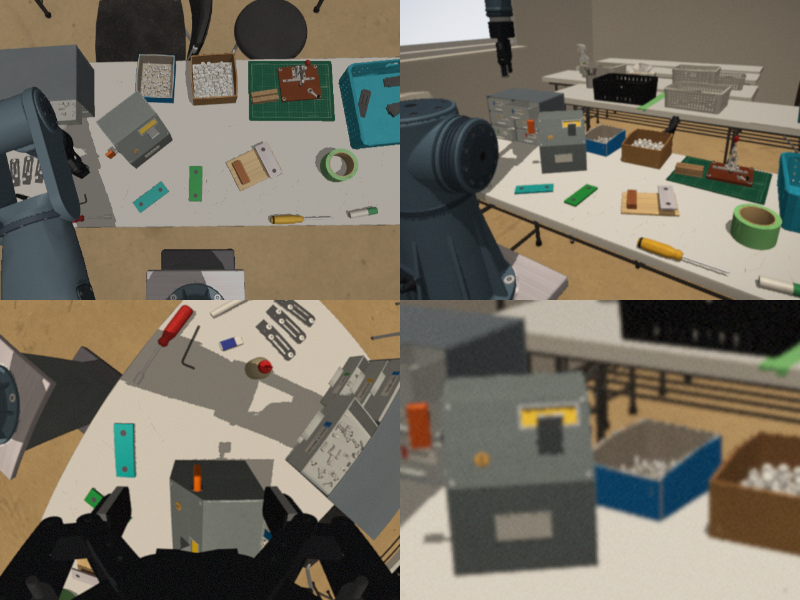

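The slot is fully covered in yellow (end picture, about (548,415)). The red plate is gone from its rib, and the bare plate still lies in place at about (267,158). The gripper touches nothing.

```bash
python3 -c "
from bench import ctrl
print(ctrl.hand_in())"
```

```text
the job is handed in; nothing more can be done
None
```

The job is handed in at about 24 s of the 72 s: the red plate went through the slot and out of sight into the reject box, the shutter was pushed back to its shut stop, and the bare plate still lies on its rib; no verdict was returned.

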